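Stand the cutting board up to dry on the draining rack

ROBOT

A 6-joint arm with a two-finger parallel gripper is mounted at the origin on the work surface. World frame = base frame: x ahead of the robot, y to its left, z up, the work surface at z = 0. Lengths are in mm, angles in degrees, forces in N, time in s.
With the tool pointing down it reaches from about 300 to 825 mm from the base axis. Payload 5.4 kg.
Tool frame: the origin (TCP) lies at the very end of the fingers, on their centre line; the grasp point (between the pads) lies 19 mm behind it; z points along the fingers, x is the direction in which the jaws open and shut, and the axes are right-handed (so a half turn about z gives the same grasp; the last joint's range is limited). The gripper opens to 92 mm and grips with 3 to 60 N. Pads are 20 mm wide; open, the fingers measure 128 mm over their backs; the gripper's body (75 mm by 189 mm) begins 69 mm behind the grasp point.
Start: joints at [64.223, 9.076, 91.501, -0, 79.423, -12.038], TCP at [136.578, 558.527, 192.501] pointing down, gripper open.
Joint ranges: [-166.64, 166.64], [-54.1, 131.32], [10.49, 154.53], [-73.88, 253.88], [9.74, 151.15], [-171.62, 171.62]. Speed limits (degrees/s): [147.25, 147.25, 180, 180, 180, 180].

INTERFACE

Orientations are given as a 3x3 rotation matrix whose columns are the frame's x, y, z axes.
In Python, from plant import status, camera, r gives the robot as it stands. The module is installed in compiled form; this text tells all that it offers.
- The arm moves only by the tool carry_out, never from a script. Its argument "series" is a list of rows, each a list of 3 entries, a list of its own where there are three numbers: the shift along the tool's x, y, z in m, then the turn, a rotation vector about the tool's x, y, z in rad, then the opening, from -1 (shut) to 1 (fully open), so that 0 is half open. In form: [[[x, y, z], [rx, ry, rz], jaw], ...]. A call has 1 to 10 rows; each row shifts and turns the commanded pose from where the row before left it, along the tool's axes as they then stand; what a row does not reach is not made up. A row lasts 1/8 s, in which the tool goes at most 62.5 mm and 10.7 degrees, less where a joint would pass 70% of its speed; a pose out of reach is approached as far as the arm can. A call is refused whole if a number of a shift passes 0.0625 or a number of a turn 0.188, either way. A call with a gripper value outside its range is refused whole. The fingers move at their own pace and stop on an object; "newtons" is the grip in N (left out, the last holds). Time passes only in rows, so rows that do not move let the fingers close. It gives the time, the measured TCP pose, the force and the opening at its end, in the units of the state.
- status.read_state(): the state, without advancing time (a new reading comes with each control period).
- camera(name): name is "scene" or "side" or "wrist"; returns a dict with "frame" (420x560x3 uint8, red, green, blue), "depth" (420x560 float32, mm along the optical axis (not along the pixel's ray), 0 where there is no reading), "K" (3x3 intrinsics, pixels), "R" (3x3) and "t" (3): a world point X has camera coordinates R X + t. Camera axes: x right, y down, z forward; pixel columns grow to the right and rows downward; lengths in mm; the calibration is good to about 2 mm. A picture is of the moment at which its call begins.
- r.sign_off(): hands the job in, once; it reports no verdict.
The state is a dict: "clock": time; "joint_pos": joint angles; "qvel": joint speeds; "joint_efforts": joint torques, N m; "eef_pos": TCP position; "ee_rot": TCP orientation; "wrist_force": force on the tool from outside, world axes, zero at the start; "wrist_torque": the same for the moment, N m; "gripper_width": finger opening in mm.
Only numpy, scipy, OpenCV 4.12 (cv2) and the standard library are available. Lean on these libraries where they do the work, as an engineer would, in place of code of your own. Each camera call takes 0.05 s, during which the arm holds its last target. There are 200 camera calls.

TASK

The white cutting board lies flat on the runners of the draining rack. Slide it, still flat, along the runners until it is right up against the stop, then tip it up by its free edge so that it stands on the edge at the stop and leans back at rest against the rack's rail. Keep that standing edge down on the runners throughout, and leave the other things on the table where they are.

Things in the scene. Friction and masses are not known exactly. Their poses are not given: they have to be found in the camera images.
- board: White plastic cutting board, a plain slab 160 x 140 x 14 mm, about 0.3 kg, loose, flat on the rack's two runners at the start. Origin: centre of its underside. x axis: along its 160 mm length, towards the stop; y: across; z: out of its upper face (up while flat; pointing at the rail and a little below level when it leans back).
- board_foot (a point): Middle of the board's end face on the stop's side (140 x 14 mm), the end that meets the stop and becomes the foot; 80 mm from the board's origin along its x, 7 mm above the underside.
- board_near (a point): Middle of the board's other end face, the free edge by which it is tipped up, 160 mm from board_foot.
- rack: Fixed metal draining rack, 182 mm wide. Origin: on the table under the middle of the stop's near face; x: along the runners to stop and rail, roughly the robot's left; z up. Two runners 12 mm wide at y = +-62 mm, tops 55 mm above the table, from x = -155 mm to the stop; open between and below them (legs only at x = -135, y = +-70 mm). Cheeks 10 mm high at y = +-74 mm guide the board.
- rack_stop (a point): Middle of the foot of the stop's near face, at the height of the runner tops (x = 0, z = 55 mm in the rack's frame). The stop is a cross bar from x = 0 to 10 mm that rises 16 mm above the runner tops.
- rack_rail (a point): Middle of the rail, a round level steel bar 12 mm thick along the rack's y, at x = 36 mm, z = 165 mm in the rack's frame, on posts at y = +-85 mm; a thinner bar crosses below it at z = 100 mm. A board standing with its foot at the stop leans on the rail about 17 degrees past upright.
- loaf: Bystander: brown bread loaf 116 x 200 x 108 mm. Origin: centre of its underside.
- slice: Bystander: slice of bread lying flat, 120 x 100 x 16 mm. Origin: centre of its underside.
- beaker: Bystander: glass beaker, 60 mm across, 85 mm high, standing beside the rack. Origin: centre of its underside.
- cutter: Bystander: round steel cutter ring, 60 mm across, 45 mm high, standing beside the rack. Origin: centre of its underside.
- tin: Bystander: dark loaf tin 110 x 210 x 75 mm. Origin: centre of its underside.
- jar: Bystander: glass jar with a steel cap, 68 mm across, 110 mm high. Origin: centre of its underside.
- spatula: Bystander: spatula with a black handle, 240 mm long, lying on the table.
Not all that is in view belongs to the job. Several things have the shape of the board; the one meant has the colours described above.

How it is judged:
By the outcome, as a careful person would: the job done as asked, in the order asked, and still so for the second after the job is handed in, with the robot touching nothing.
It also fails if it takes over 51 s, if anything falls off the work surface, if the arm or the gripper's body presses on something with over 40 N, if the wrist force passes 120 N, or if a joint passes its speed limit or range.

## Working session

There is one attempt and no reset: what is moved stays moved. The work goes in short steps, Python scripts to look and compute and a tool call to move; the robot and the scene stay as the last step left them, time stands still between calls to the robot, and variables do not carry over. Pictures are saved under pics/ and viewed, about 8 in all and at most 12, crops included, and the job is handed in when it is done.

Besides the shell and the picture viewer there is one more tool, called as a command line: name --argument value ..., lists and objects as JSON in quotes. carry_out: Moves the arm, as the interface text tells. Its arguments: {"type":"object","properties":{"series":{"type":"array"},"newtons":{"type":"number"}},"required":["series"]}

```bash
mkdir -p pics; cat > h.py <<'E'
import numpy as np, cv2
from plant import status, camera, r
def snap(n,f):
    c=camera(n); cv2.imwrite('pics/'+f,c['frame'][:,:,::-1]); np.savez('pics/'+f[:-4]+'.npz',**c); return c
def load(f): return dict(np.load('pics/'+f+'.npz'))
def cloud(c):
    v,u=np.indices(c['depth'].shape); d=c['depth'].astype(float)
    p=np.stack([u*d,v*d,d],-1)@np.linalg.inv(c['K']).T
    X=(p-c['t'])@c['R']; X[d==0]=np.nan; return X
E
python3 - <<'E'
from h import *
a=snap('scene','scene0.png'); b=snap('side','side0.png')
for c in (a,b): print(c['K'].round(1).tolist(),(-c['R'].T@c['t']).round(), c['R'].round(2).tolist())
print(status.read_state())
E
```

```text
[[451.4, 0.0, 277.9], [0.0, 451.4, 203.7], [0.0, 0.0, 1.0]] [ 988. -583. 1197.] [[0.79, 0.61, 0.01], [0.51, -0.64, -0.58], [-0.35, 0.46, -0.82]]
[[458.7, 0.0, 279.1], [0.0, 458.7, 206.0], [0.0, 0.0, 1.0]] [ 263. -922. 1177.] [[0.96, -0.26, 0.02], [-0.18, -0.72, -0.67], [0.19, 0.65, -0.74]]
{'clock': 0.1, 'joint_pos': array([ 6.42232258e+01,  9.11079901e+00,  9.15631364e+01, -5.52917301e-05,
        7.94235059e+01, -1.20365882e+01]), 'qvel': array([ 0.00606675, -0.13414186, -0.11041864, -0.06629101, -0.01011677,
        0.10137906]), 'joint_efforts': array([-7.51950683e-04, -3.86504424e+01, -3.22959673e+01,  7.03359931e-02,
        3.39352596e-02, -4.18287698e-05]), 'eef_pos': array([136.31808289, 557.99576132, 191.61608396]), 'ee_rot': array([[ 2.37518723e-01,  9.71382680e-01, -7.38709630e-04],
       [ 9.71381536e-01, -2.37519608e-01, -1.53185784e-03],
       [-1.66347819e-03, -3.53723979e-04, -9.99998554e-01]]), 'wrist_force': array([ 0.72187853, -0.4982989 , -0.2567526 ]), 'wrist_torque': array([ 0.02535539,  0.03209479, -0.03051983]), 'gripper_width': 91.84926047544441}
```

View pics/scene0.png

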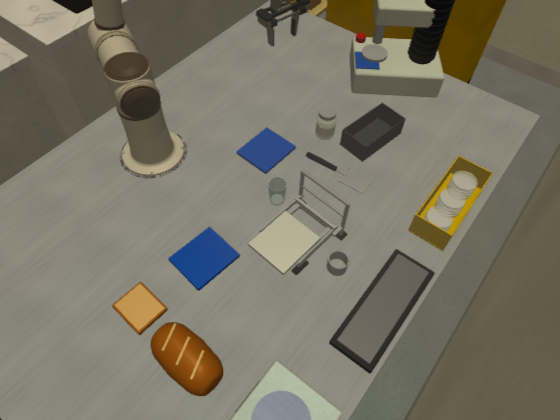

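View pics/side0.png

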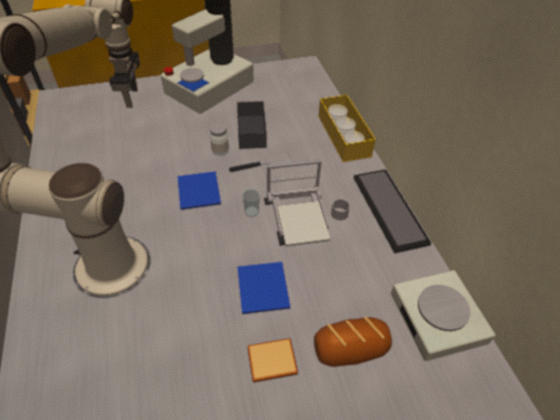

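The wanted board is the white slab on the rack, scene (287,241) / side (303,222). It could be confused with the blue slabs at scene (266,150) and (204,257), the slice at (140,307) and the pale scale at (285,400).

```bash
python3 - <<'E'
from h import *
for f,box in (('scene0',(235,160,360,285)),('side0',(255,150,345,255))):
    c=load(f); im=c['frame'].astype(int); X=cloud(c)
    x0,y0,x1,y1=box
    m=np.zeros(im.shape[:2],bool); m[y0:y1,x0:x1]=True
    w=m&(im.min(2)>150)&(X[...,2]>50)&(X[...,2]<90)
    n,l,s,_=cv2.connectedComponentsWithStats(w.astype(np.uint8)); k=1+s[1:,4].argmax(); w=l==k
    print(f,w.sum(),'z',np.nanmedian(X[w][:,2]))
    ct=max(cv2.findContours(w.astype(np.uint8),0,2)[0],key=cv2.contourArea)
    # rays to z=69
    o=-c['R'].T@c['t']
    p=np.c_[ct[:,0,:],np.ones(len(ct))]@np.linalg.inv(c['K']).T@c['R']
    P=o+p*((69-o[2])/p[:,2])[:,None]
    rc=cv2.minAreaRect(P[:,:2].astype(np.float32)); print('top rect',rc,cv2.boxPoints(rc).round().tolist())
    rl=m&(X[...,2]>155)&(X[...,2]<185)
    Q=X[rl]; print('rail n',len(Q),Q.mean(0).round(1) if len(Q) else '')
    if len(Q)>5:
        u,sv,vt=np.linalg.svd(Q[:,:2]-Q[:,:2].mean(0)); t=(Q[:,:2]-Q[:,:2].mean(0))@vt[0]; print('dir',vt[0],np.percentile(t,[0,5,95,100]).round(), (Q[:,:2].mean(0)+vt[0]*(t.min()+t.max())/2).round(1))
    o2=cv2.resize(c['frame'][y0:y1,x0:x1,::-1],None,fx=3.2,fy=3.2,interpolation=cv2.INTER_CUBIC)
    cv2.imwrite('pics/crop_'+f+'.png',o2)
a=cv2.imread('pics/crop_scene0.png');b=cv2.imread('pics/crop_side0.png');h=max(a.shape[0],b.shape[0])
cv2.imwrite('pics/crops.png',np.hstack([cv2.copyMakeBorder(q,0,h-q.shape[0],0,0,0) for q in (a,b)]))
E
```

```text
scene0 1012 z 69.9164202769336
top rect ((599.9195556640625, -46.43085479736328), (127.27094268798828, 134.46685791015625), 85.22703552246094) [[528.0, -104.0], [662.0, -115.0], [672.0, 11.0], [538.0, 23.0]]
rail n 259 [621.  129.8 169.6]
dir [ 0.99519614 -0.09790123] [-94. -86.  81.  87.] [617.7 130.2]
side0 1544 z 68.94260574645182
top rect ((601.6093139648438, -32.70911407470703), (156.53196716308594, 135.72520446777344), 85.45780181884766) [[528.0, -105.0], [663.0, -116.0], [675.0, 40.0], [540.0, 51.0]]
rail n 213 [617.9 130.8 167.6]
dir [-0.99497712  0.10010258] [-91. -83.  83.  89.] [618.7 130.7]
```

View pics/crops.png

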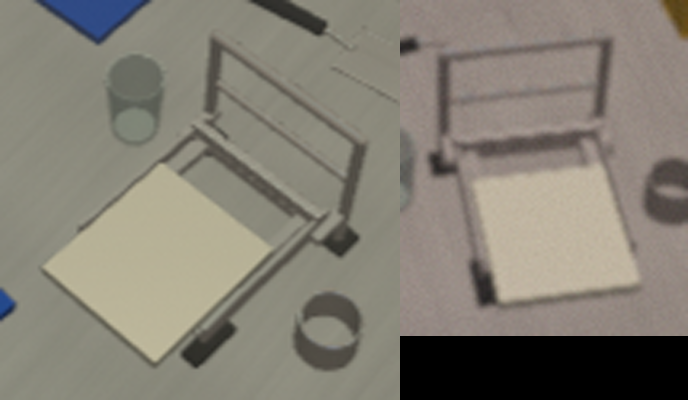

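The side view shows the whole board. Its top is at z≈69 (expected 69), it measures 157x136 mm, and its foot is about 48 mm short of the stop. The rail is at z≈168 with its middle at (618,130), so rack x has a yaw of about 85°. Both views agree and the crop confirms the white slab on the runners. I'm moving to a point above the free edge.

carry_out --series '[[[0,0,-0.03],[0,0,-0.152],-1],[[-0.0353,0.0257,0],[0,0,0],-1],[[-0.0353,0.0257,0],[0,0,0],-1],[[-0.0353,0.0257,0],[0,0,0],-1],[[-0.0353,0.0257,0],[0,0,0],-1],[[-0.0353,0.0257,0],[0,0,0],-1],[[-0.0353,0.0257,0],[0,0,0],-1],[[-0.0353,0.0257,0],[0,0,0],-1],[[-0.0353,0.0257,0],[0,0,0],-1],[[-0.0353,0.0257,0],[0,0,0],-1]]' --newtons 20

```text
clock: 1.35
eef_pos: [339.4, 220.4, 222.2]
ee_rot: [[0.088, 0.996, -0.0], [0.996, -0.088, -0.0], [-0.0, -0.0, -1.0]]
wrist_force: [0.3, 1.5, 0.2]
gripper_width: 0.4
```

carry_out --series '[[[-0.0353,0.0257,0],[0,0,0],-1],[[-0.0353,0.0257,0],[0,0,0],-1],[[-0.0353,0.0257,0],[0,0,0],-1],[[-0.0353,0.0257,0],[0,0,0],-1],[[-0.0353,0.0257,0],[0,0,0],-1],[[-0.0353,0.0257,0],[0,0,0],-1],[[-0.0353,0.0257,0],[0,0,0],-1],[[-0.0353,0.0257,0],[0,0,0],-1],[[-0.0353,0.0257,0],[0,0,0],-1],[[0,0,0],[0,0,0],-1]]'

```text
clock: 2.6
eef_pos: [542.0, -117.0, 221.5]
ee_rot: [[0.091, 0.996, -0.001], [0.996, -0.091, 0.0], [0.0, -0.001, -1.0]]
wrist_force: [-0.1, -0.1, -1.1]
gripper_width: 0.4
```

carry_out --series '[[[-0.034,0.026,0],[0,0,0],-1],[[-0.034,0.026,0],[0,0,0],-1],[[0,0,0],[0,0.125,0],-1],[[0,0,0],[0,0.125,0],-1],[[0,0,0],[0,0.125,0],-1],[[0,0,0],[0,0.125,0],-1],[[0,0,0],[0,0.125,0],-1],[[0,0,0],[0,0.125,0],-1],[[0,0,0],[0,0.125,0],-1],[[0,0,0],[0,0,0],-1]]'

```text
clock: 3.85
eef_pos: [586.4, -186.9, 219.9]
ee_rot: [[0.06, 0.996, 0.065], [0.636, -0.089, 0.767], [0.769, -0.005, -0.639]]
wrist_force: [0.5, -0.6, -0.0]
gripper_width: 0.4
```

```bash
python3 - <<'E'
from h import *
s=status.read_state(); print(s['joint_pos'].round(1), s['eef_pos'].round(1), s['ee_rot'].round(3).tolist())
a=snap('wrist','w1.png'); b=snap('scene','s1.png')
cv2.imwrite('pics/v1.png',np.hstack([cv2.resize(a['frame'],(400,300)),cv2.resize(b['frame'][110:320,180:460],(400,300))])[:,:,::-1])
E
```

```text
[ -48.2   34.9   69.4   36.8  110.7 -130.7] [ 586.4 -186.9  219.9] [[0.06, 0.996, 0.065], [0.636, -0.089, 0.767], [0.769, -0.005, -0.639]]
```

View pics/v1.png

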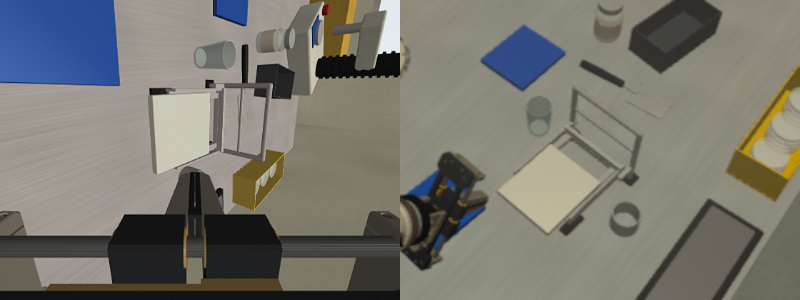

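The tool is tilted 40° down, behind the free edge and clear. In the wrist view (left panel) the board is centred at about (180,135) and the fingers at (197,190). I'll take one close measurement of the board from the wrist depth.

```bash
python3 - <<'E'
from h import *
c=load('w1'); X=cloud(c); im=c['frame'].astype(int)
w=(im.min(2)>120)&(X[...,2]>64)&(X[...,2]<75)&(abs(X[...,0]-600)<110)&(X[...,1]>-160)&(X[...,1]<90)
n,l,s,_=cv2.connectedComponentsWithStats(w.astype(np.uint8)); w=l==1+s[1:,4].argmax()
P=X[w]; print(w.sum(),P.mean(0),P[:,2].std()); rc=cv2.minAreaRect(P[:,:2].astype(np.float32)); print(rc,cv2.boxPoints(rc).round(1).tolist())
q=(X[...,2]>158)&(X[...,2]<178)&(abs(X[...,0]-618)<120)&(abs(X[...,1]-130)<25); Q=X[q]
print('rail',len(Q),Q.mean(0),np.percentile(Q,[2,98],axis=0).round(1).tolist()); L=cv2.fitLine(Q[:,:2].astype(np.float32),cv2.DIST_HUBER,0,.01,.01).ravel(); print(L)
E
```

```text
7594 [598.35999207 -45.65517882  67.70398268] 0.5710891922721978
((603.3995361328125, -33.657012939453125), (160.40151977539062, 139.58248901367188), 84.7847900390625) [[526.5999755859375, -107.19999694824219], [665.5999755859375, -119.9000015258789], [680.2000122070312, 39.900001525878906], [541.2000122070312, 52.599998474121094]]
rail 852 [613.76125943 128.72337307 165.39133865] [[532.3, 118.8, 158.9], [704.5, 138.5, 170.0]]
[ 9.9523389e-01 -9.7516850e-02  6.1446606e+02  1.2813647e+02]
```

carry_out --series '[[[-0.0205,0.0006,0.0292],[0,0,0],-1],[[-0.0205,0.0006,0.0292],[0,0,0],-1],[[-0.0205,0.0006,0.0292],[0,0,0],-1],[[-0.0205,0.0006,0.0292],[0,0,0],-1],[[-0.0205,0.0006,0.0292],[0,0,0],-1],[[0,0,0],[0,0,0],-1]]'

```text
clock: 4.7
eef_pos: [593.7, -138.8, 49.4]
ee_rot: [[0.057, 0.996, 0.063], [0.638, -0.085, 0.766], [0.768, -0.003, -0.64]]
wrist_force: [-0.1, -0.0, 0.4]
gripper_width: 0.3
```

carry_out --series '[[[0.0038,0,0.0046],[0,0,0],-1],[[0.0038,0,0.0046],[0,0,0],-1],[[0.0038,0,0.0046],[0,0,0],-1],[[0.0038,0,0.0046],[0,0,0],-1],[[0.0038,0,0.0046],[0,0,0],-1],[[0,0,0],[0,0,0],-1]]'

```text
clock: 5.45
eef_pos: [597.1, -111.1, 50.0]
ee_rot: [[0.056, 0.996, 0.067], [0.638, -0.087, 0.765], [0.768, -0.0, -0.641]]
wrist_force: [1.0, 0.5, 1.1]
gripper_width: 0.6
```

```bash
python3 - <<'E'
from h import *
s=status.read_state(); print(s['joint_pos'].round(1), s['eef_pos'].round(1),s['wrist_force'].round(1))
a=snap('wrist','w2.png'); b=snap('side','s2.png')
cv2.imwrite('pics/v2.png',np.hstack([cv2.resize(a['frame'],(400,300)),cv2.resize(b['frame'][130:310,200:440],(400,300))])[:,:,::-1])
E
```

```text
[ -43.2   42.1   79.7   37.2   93.8 -137.9] [ 597.1 -111.1   50. ] [1.  0.5 1.1]
```

View pics/v2.png

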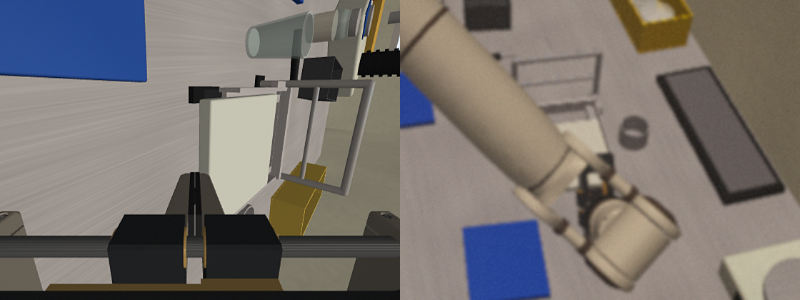

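```bash
cat >> h.py <<'E'
def board(c):
    X=cloud(c); im=c['frame'].astype(int)
    w=(im.min(2)>120)&(X[...,2]>62)&(X[...,2]<76)&(abs(X[...,0]-605)<110)&(X[...,1]>-160)&(X[...,1]<100)
    n,l,s,_=cv2.connectedComponentsWithStats(w.astype(np.uint8)); w=l==1+s[1:,4].argmax()
    P=X[w]; rc=cv2.minAreaRect(P[:,:2].astype(np.float32)); print(P[:,2].mean(),rc,cv2.boxPoints(rc).round(1).tolist())
E
python3 - <<'E'
from h import *
c=load('w2'); board(c)
X=cloud(c); m=np.zeros(X.shape[:2],bool); m[230:300,255:290]=True
q=m&(abs(X[...,0]-597)<40)&(X[...,1]<-90)
for v in range(236,300,6): print(v,[X[v,u].round(0).tolist() for u in (262,270,278,286)])
E
```

```text
67.52577695500526 ((610.844970703125, -9.850143432617188), (210.01174926757812, 149.97882080078125), 84.73838806152344) [[526.5, -107.5], [675.9000244140625, -121.30000305175781], [695.0999755859375, 87.80000305175781], [545.7999877929688, 101.5999984741211]]
236 [[625.0, -70.0, -1.0], [630.0, -59.0, -1.0], [635.0, -47.0, -1.0], [590.0, -113.0, 62.0]]
242 [[632.0, -70.0, -2.0], [586.0, -131.0, 63.0], [587.0, -127.0, 66.0], [595.0, -113.0, 61.0]]
248 [[586.0, -139.0, 64.0], [586.0, -137.0, 68.0], [587.0, -133.0, 71.0], [587.0, -130.0, 75.0]]
254 [[586.0, -145.0, 69.0], [585.0, -143.0, 73.0], [586.0, -140.0, 77.0], [586.0, -137.0, 80.0]]
260 [[585.0, -151.0, 74.0], [585.0, -149.0, 78.0], [585.0, -146.0, 82.0], [586.0, -142.0, 84.0]]
266 [[585.0, -156.0, 79.0], [nan, nan, nan], [585.0, -151.0, 85.0], [585.0, -148.0, 89.0]]
272 [[584.0, -161.0, 84.0], [584.0, -158.0, 86.0], [584.0, -156.0, 90.0], [584.0, -154.0, 93.0]]
278 [[583.0, -166.0, 87.0], [583.0, -163.0, 90.0], [584.0, -161.0, 93.0], [584.0, -158.0, 96.0]]
284 [[583.0, -170.0, 91.0], [584.0, -166.0, 93.0], [583.0, -165.0, 97.0], [583.0, -163.0, 100.0]]
290 [[582.0, -174.0, 95.0], [583.0, -171.0, 97.0], [583.0, -168.0, 100.0], [583.0, -167.0, 103.0]]
296 [[582.0, -177.0, 98.0], [583.0, -174.0, 100.0], [583.0, -172.0, 103.0], [582.0, -171.0, 106.0]]
```

The board has not moved: the fingertips are thin and sit just below the board's underside. I'll back off, raise them to mid-thickness and push there.

carry_out --series '[[[-0.0077,0,-0.0092],[0,0,0],-1],[[0.0085,0,-0.007],[0,0,0],-1],[[0,0,0],[0,0,0],-1],[[0.0038,0,0.0046],[0,0,0],-1],[[0.0038,0,0.0046],[0,0,0],-1],[[0.0038,0,0.0046],[0,0,0],-1],[[0,0,0],[0,0,0],-1]]'

```text
clock: 6.42
eef_pos: [597.6, -104.8, 60.9]
ee_rot: [[0.056, 0.996, 0.066], [0.638, -0.087, 0.765], [0.768, -0.0, -0.641]]
wrist_force: [0.1, -0.6, 0.1]
gripper_width: 0.7
```

```bash
python3 - <<'E'
from h import *
s=status.read_state(); print(s['eef_pos'].round(1),s['wrist_force'].round(1))
a=snap('wrist','w3.png'); board(a)
E
```

```text
[ 597.6 -104.8   60.9] [ 0.1 -0.6  0.1]
67.52245280931909 ((610.9237060546875, -10.045387268066406), (210.61734008789062, 150.23399353027344), 84.74378204345703) [[526.5, -108.0], [676.0999755859375, -121.80000305175781], [695.4000244140625, 87.9000015258789], [545.7999877929688, 101.69999694824219]]
```

```bash
python3 - <<'E'
from h import *
c=load('w3'); im=c['frame'][100:320,200:480]; cv2.imwrite('pics/v3.png',cv2.resize(im,None,fx=2.8,fy=2.7)[:,:,::-1])
X=cloud(c)
# free edge: for columns of lateral x, min y of z~68 white points
w=(c['frame'].min(2)>120)&(abs(X[...,2]-68)<4)
for x in range(535,680,15):
    q=X[w&(abs(X[...,0]-x)<3)]; 
    if len(q): print(x,np.percentile(q[:,1],[0,2,98,100]).round(1))
E
```

```text
535 [-109.  -107.2   43.8   87.3]
550 [-109.8 -107.9  102.7  111.2]
565 [-111.4 -109.3  101.6  111.4]
580 [-112.  -110.9  100.2  108. ]
595 [-112.7 -107.3   99.6  107.7]
610 [-91.8 -89.1  98.2 105.2]
625 [-84.8 -82.4  98.8 104.7]
640 [-78.  -76.1  98.4 102.3]
655 [-72.4 -69.3  96.1 101.5]
670 [-64.4 -62.5  95.7  97.6]
```

View pics/v3.png

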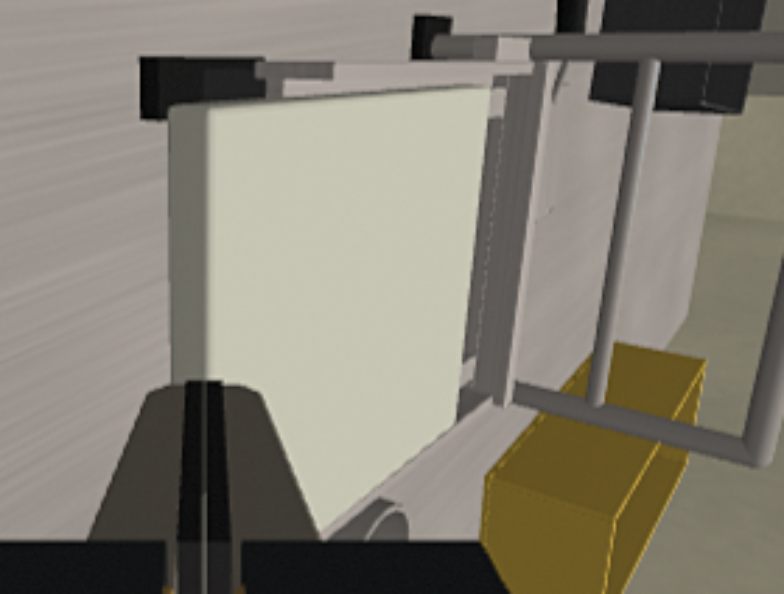

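```bash
python3 - <<'E'
from h import *
for f in ('w1','w3'):
    c=load(f); X=cloud(c); s=c['frame']
    w=(s.min(2)>150)&(s[...,0].astype(int)-s[...,2]>10)&(abs(X[...,2]-68)<4)
    for x in (545,560,575,590):
        q=X[w&(abs(X[...,0]-x)<2)]
        if len(q): y=np.sort(q[:,1]); y=y[y<75]; print(f,x,len(y),y[[0,-1]].round(1))
c=load('w3');X=cloud(c)
for v in range(234,262,4): print(v,[(u,X[v,u].round(0).tolist()) for u in range(248,305,7)])
E
```

```text
w1 545 245 [-108.7   49. ]
w1 560 235 [-109.5   48.4]
w1 575 227 [-110.    46.1]
w1 590 222 [-112.9   46. ]
w3 545 513 [-108.4   50.1]
w3 560 479 [-110.    48.5]
w3 575 455 [-111.6   46. ]
w3 590 435 [-112.9   44.1]
234 [(248, [624.0, -71.0, -2.0]), (255, [627.0, -62.0, -1.0]), (262, [591.0, -113.0, 57.0]), (269, [589.0, -112.0, 62.0]), (276, [588.0, -111.0, 68.0]), (283, [592.0, -104.0, 68.0]), (290, [595.0, -96.0, 67.0]), (297, [598.0, -87.0, 67.0]), (304, [602.0, -78.0, 68.0])]
238 [(248, [628.0, -72.0, -2.0]), (255, [631.0, -63.0, -1.0]), (262, [594.0, -113.0, 56.0]), (269, [592.0, -112.0, 62.0]), (276, [592.0, -111.0, 67.0]), (283, [594.0, -104.0, 68.0]), (290, [598.0, -96.0, 68.0]), (297, [601.0, -87.0, 68.0]), (304, [606.0, -78.0, 68.0])]
242 [(248, [632.0, -72.0, -1.0]), (255, [636.0, -63.0, -1.0]), (262, [597.0, -113.0, 56.0]), (269, [587.0, -124.0, 73.0]), (276, [587.0, -122.0, 76.0]), (283, [598.0, -104.0, 67.0]), (290, [601.0, -96.0, 68.0]), (297, [605.0, -88.0, 68.0]), (304, [609.0, -78.0, 68.0])]
246 [(248, [636.0, -73.0, -1.0]), (255, [587.0, -134.0, 70.0]), (262, [587
[... 315 characters left out ...]
1.0]), (276, [586.0, -131.0, 84.0]), (283, [588.0, -126.0, 85.0]), (290, [588.0, -124.0, 88.0]), (297, [611.0, -88.0, 68.0]), (304, [616.0, -78.0, 68.0])]
254 [(248, [644.0, -74.0, -2.0]), (255, [586.0, -142.0, 77.0]), (262, [586.0, -139.0, 80.0]), (269, [586.0, -138.0, 84.0]), (276, [586.0, -134.0, 87.0]), (283, [587.0, -131.0, 89.0]), (290, [587.0, -129.0, 93.0]), (297, [615.0, -88.0, 68.0]), (304, [619.0, -79.0, 68.0])]
258 [(248, [586.0, -148.0, 77.0]), (255, [586.0, -145.0, 80.0]), (262, [586.0, -143.0, 84.0]), (269, [586.0, -141.0, 87.0]), (276, [586.0, -138.0, 90.0]), (283, [586.0, -136.0, 93.0]), (290, [587.0, -133.0, 95.0]), (297, [587.0, -130.0, 98.0]), (304, [623.0, -79.0, 68.0])]
```

```bash
python3 - <<'E'
from h import *
for f,tcp in (('scene0',(136.3,558,191.6)),('side0',(136.3,558,191.6)),('s1',(586.4,-186.9,219.9))):
    c=load(f); X=cloud(c); p=c['K']@(c['R']@np.array(tcp)+c['t']); print(f,'tcp px',(p[:2]/p[2]).round(1))
    d=X-np.array(tcp)
    if f!='s1':
        q=X[(abs(d[...,0])<80)&(abs(d[...,1])<80)&(d[...,2]>-60)&(d[...,2]<60)]; print(len(q),np.sort(q[:,2])[:15].round(0), )
    else:
        z=np.array([.065,.767,-.639]); a=d@z; q=(np.linalg.norm(d,axis=-1)<90)&(X[...,2]>100); print(np.sort(a[q])[-12:].round(0))
E
```

```text
scene0 tcp px [282.   44.9]
109 [210. 215. 215. 215. 216. 216. 216. 216. 218. 218. 220. 220. 220. 221.
 221.]
side0 tcp px [133.5 103.2]
102 [214. 216. 216. 218. 218. 219. 219. 219. 220. 220. 220. 220. 220. 221.
 221.]
s1 tcp px [242.9 247.6]
[-30. -30. -30. -29. -29. -28. -27. -27. -27. -26. -25. -25.]
```

All three cameras agree that the real finger ends are about 22 mm short of the reported TCP along the tool axis. That explains why nothing was touched. I'll trust vision and shift accordingly.

carry_out --series '[[[-0.0197,0,0.006],[0,0,0],-1],[[0,0,0],[0,0,0],-1],[[0.0038,0,0.0046],[0,0,0],-1],[[0.0038,0,0.0046],[0,0,0],-1],[[0.0038,0,0.0046],[0,0,0],-1],[[0.0038,0,0.0046],[0,0,0],-1],[[0,0,0],[0,0,0],-1]]'

```text
clock: 7.35
eef_pos: [599.1, -89.3, 42.1]
ee_rot: [[0.056, 0.996, 0.067], [0.638, -0.087, 0.765], [0.768, 0.0, -0.641]]
wrist_force: [0.1, 0.3, -0.2]
gripper_width: 0.4
```

```bash
cat >> h.py <<'E'
def edges(c):
    X=cloud(c); s=c['frame']; w=(s.min(2)>150)&(s[...,0].astype(int)-s[...,2]>10)&(abs(X[...,2]-68)<4)
    for x in (545,560,575,590,620,650):
        q=X[w&(abs(X[...,0]-x)<2)]
        if len(q)>5: y=np.sort(q[:,1]); print(x,len(y),y[[0,-1]].round(1),q[:,2].mean().round(1))
E
python3 - <<'E'
from h import *
s=status.read_state(); print(s['eef_pos'].round(1),s['wrist_force'].round(1))
edges(snap('wrist','w4.png'))
E
```

```text
[599.1 -89.3  42.1] [ 0.1  0.3 -0.2]
545 549 [-97.4 110.7] 67.7
560 515 [-98.6 109.1] 67.7
575 484 [-100.2  106. ] 67.6
590 444 [-100.9  108.6] 67.6
620 334 [-89.4 105.8] 67.7
650 232 [-74.5  99.3] 67.6
```

The board now slides (edge -113 to -101). I'll keep pushing, and slow down near the stop.

carry_out --series '[[[0.0038,0,0.0046],[0,0,0],-1],[[0.0038,0,0.0046],[0,0,0],-1],[[0.0038,0,0.0046],[0,0,0],-1],[[0.0038,0,0.0046],[0,0,0],-1],[[0.0038,0,0.0046],[0,0,0],-1],[[0.0019,0,0.0023],[0,0,0],-1],[[0,0,0],[0,0,0],-1]]'

```text
clock: 8.28
eef_pos: [601.8, -56.6, 41.7]
ee_rot: [[0.056, 0.996, 0.067], [0.638, -0.087, 0.765], [0.768, -0.0, -0.64]]
wrist_force: [-0.5, 1.6, -0.3]
gripper_width: 0.5
```

carry_out --series '[[[0.001,0,0.0012],[0,0,0],-1],[[0,0,0],[0,0,0],-1]]'

```text
clock: 8.52
eef_pos: [602.1, -55.6, 41.6]
ee_rot: [[0.056, 0.996, 0.067], [0.638, -0.088, 0.765], [0.768, -0.0, -0.641]]
wrist_force: [-0.7, -0.2, -0.3]
gripper_width: 0.7
```

carry_out --series '[[[0.001,0,0.0012],[0,0,0],-1],[[0,0,0],[0,0,0],-1]]'

```text
clock: 8.78
eef_pos: [602.3, -54.1, 41.6]
ee_rot: [[0.056, 0.996, 0.067], [0.639, -0.088, 0.765], [0.767, 0.0, -0.641]]
wrist_force: [0.2, -0.7, -0.3]
gripper_width: 0.6
```

carry_out --series '[[[0.001,0,0.0012],[0,0,0],-1],[[0,0,0],[0,0,0],-1]]'

```text
clock: 9.02
eef_pos: [602.4, -52.4, 41.7]
ee_rot: [[0.056, 0.996, 0.067], [0.638, -0.088, 0.765], [0.768, -0.0, -0.641]]
wrist_force: [0.0, -1.0, -1.0]
gripper_width: 0.2
```

carry_out --series '[[[0.001,0,0.0012],[0,0,0],-1],[[0,0,0],[0,0,0],-1]]'

```text
clock: 9.28
eef_pos: [602.5, -50.9, 41.6]
ee_rot: [[0.056, 0.996, 0.067], [0.639, -0.088, 0.765], [0.767, -0.0, -0.641]]
wrist_force: [0.1, -1.4, -0.3]
gripper_width: 0.3
```

carry_out --series '[[[0.001,0,0.0012],[0,0,0],-1],[[0,0,0],[0,0,0],-1]]'

```text
clock: 9.52
eef_pos: [602.5, -50.8, 41.6]
ee_rot: [[0.056, 0.996, 0.067], [0.64, -0.088, 0.763], [0.766, 0.0, -0.643]]
wrist_force: [-1.9, -8.2, 0.4]
gripper_width: 0.1
```

```bash
python3 - <<'E'
from h import *
s=status.read_state(); print(s['joint_pos'].round(1),s['eef_pos'].round(1),s['wrist_force'].round(1))
c=snap('wrist','w5.png');edges(c); cv2.imwrite('pics/v5.png',c['frame'][:,:,::-1])
E
```

```text
[ -38.9   39.6   84.7   39.5   89.4 -136.7] [602.5 -50.8  41.6] [-1.9 -8.2  0.4]
545 554 [-59.6 111.5] 67.7
560 525 [-59.8 109.4] 67.7
575 489 [-60.8 109.1] 67.7
590 466 [-62.6 107.9] 67.7
620 350 [-52.5 103.8] 67.7
650 262 [-39.1 101.9] 67.7
```

View pics/v5.png

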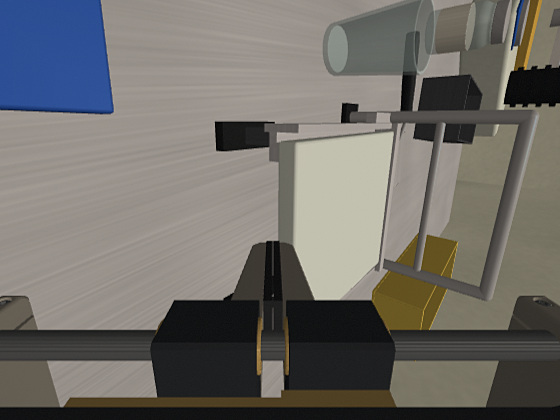

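The board is up against the stop: the free edge is at y≈-63 (mid), the gap at the stop has closed, and the reaction rose to 8 N. Next I'll work out the fork insertion and tipping moves.

```bash
cat > plan.py <<'E'
import numpy as np
D=22.; d=20.; R=np.radians
tz=lambda t: np.array([np.cos(R(t)),-np.sin(R(t))]); xj=lambda t: np.array([np.sin(R(t)),np.cos(R(t))])
def P(f):
    if f<=90: return np.array([-14*np.sin(R(f))-1,55.])
    k=(f-90)/17.; return np.array([-1-4*k,55.])-14*xj(f)
B=lambda f: P(f)-160*tz(f)
lift=lambda f,w,gap=0: B(f)+(d+D)*tz(40)+(w/2-gap)*xj(40)
cage=lambda f,k=0.: P(f)+(7+k)*xj(f)-(160-d-D)*tz(f)
def rows(pts,c):   # pts: (s,z),theta ; c current
    for p,t in pts:
        v=np.array(p)-c[0]; print('x %.1f z %.1f mm  turn %.3f'%(v@xj(c[1]),v@tz(c[1]),-R(t-c[1])),'-> s %.1f z %.1f th %.0f'%(*p,t)); c=(np.array(p),t)
E
python3 - <<'E'
from plan import *
ins=lift(0,50,3)
print('approach'); rows([((-159.2,51.3),40),(ins-40*tz(40),40),(ins,40)],(np.array([-147.7,41.6]),40))
print('lift'); rows([(lift(f,50),40) for f in range(0,41,5)],(ins,40))
E
```

```text
approach
x 0.0 z -15.0 mm  turn -0.000 -> s -159.2 z 51.3 th 40
x 23.7 z -1.8 mm  turn -0.000 -> s -145.3 z 70.6 th 40
x -0.0 z 40.0 mm  turn -0.000 -> s -114.7 z 44.9 th 40
lift
x 3.0 z 0.0 mm  turn -0.000 -> s -112.8 z 47.2 th 40
x 10.3 z -9.4 mm  turn -0.000 -> s -113.4 z 61.1 th 40
x 11.0 z -8.4 mm  turn -0.000 -> s -112.8 z 74.9 th 40
x 11.6 z -7.4 mm  turn -0.000 -> s -110.9 z 88.6 th 40
x 12.1 z -6.2 mm  turn -0.000 -> s -107.9 z 101.9 th 40
x 12.6 z -5.1 mm  turn -0.000 -> s -103.7 z 114.8 th 40
x 12.9 z -3.9 mm  turn -0.000 -> s -98.3 z 127.2 th 40
x 13.2 z -2.6 mm  turn -0.000 -> s -91.9 z 138.9 th 40
x 13.3 z -1.4 mm  turn -0.000 -> s -84.3 z 150.0 th 40
```

carry_out --series '[[[-0.001,0,-0.016],[0,0,0],-1],[[0.012,0,-0.001],[0,0,0],0.087],[[0.012,0,-0.001],[0,0,0],0.087],[[0,0,0],[0,0,0],0.087],[[0,0,0],[0,0,0],0.087],[[0,0,0],[0,0,0],0.087]]'

```text
clock: 10.32
eef_pos: [602.5, -48.3, 70.5]
ee_rot: [[0.057, 0.996, 0.067], [0.638, -0.088, 0.765], [0.768, -0.001, -0.641]]
wrist_force: [-0.8, 0.4, -1.0]
gripper_width: 48.5
```

```bash
python3 - <<'E'
from h import *
s=status.read_state(); print(s['eef_pos'].round(1),s['wrist_force'].round(1),s['gripper_width'])
c=snap('wrist','w6.png');edges(c); cv2.imwrite('pics/v6.png',c['frame'][:,:,::-1])
E
```

```text
[602.5 -48.3  70.5] [-0.8  0.4 -1. ] 48.47071376978223
545 568 [-58.8 111.6] 67.7
560 547 [-59.6 110.4] 67.7
575 518 [-60.9 110.2] 67.7
590 483 [-62.6 107.2] 67.7
620 426 [-64.5 104.6] 67.6
650 316 [-67.7 101.8] 67.6
```

View pics/v6.png

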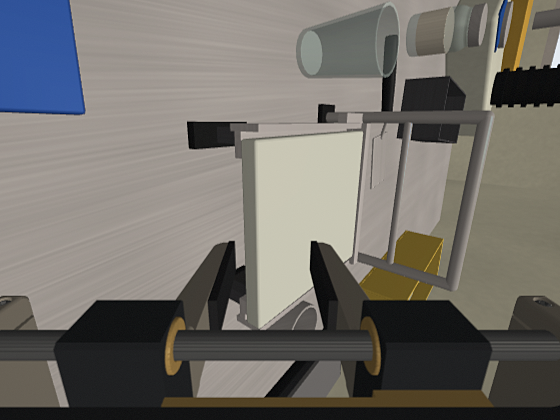

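The open fork straddles the free edge, with the lower finger at (225,245) beneath and the upper at (318,245) above. The board is still at the stop and the runners are clear. I'll insert the fork, then start the lift.

carry_out --series '[[[0,0,0.01],[0,0,0],0.087],[[0,0,0.01],[0,0,0],0.087],[[0,0,0.01],[0,0,0],0.087],[[0,0,0.01],[0,0,0],0.087],[[0,0,0],[0,0,0],0.087]]'

```text
clock: 11.0
eef_pos: [604.8, -16.8, 44.5]
ee_rot: [[0.057, 0.996, 0.066], [0.638, -0.087, 0.765], [0.768, -0.001, -0.64]]
wrist_force: [-0.3, 0.4, 0.7]
gripper_width: 50.2
```

carry_out --series '[[[0.003,0,0],[0,0,0],0.087],[[0.0052,0,-0.0047],[0,0,0],0.087],[[0.0052,0,-0.0047],[0,0,0],0.087],[[0.0055,0,-0.0042],[0,0,0],0.087],[[0.0055,0,-0.0042],[0,0,0],0.087],[[0,0,0],[0,0,0],0.087]]'

```text
clock: 11.75
eef_pos: [606.0, -16.4, 76.1]
ee_rot: [[0.055, 0.996, 0.068], [0.639, -0.088, 0.764], [0.767, 0.001, -0.642]]
wrist_force: [-0.5, -1.5, -1.6]
gripper_width: 49.8
```

```bash
cat >> h.py <<'E'
U=np.array([.091,.996])
def tilt(c):
    X=cloud(c); s=c['frame'].astype(int); S=(X[...,:2]-np.array([615,94.]))@U; L=(X[...,:2]-np.array([615,94.]))@np.array([-.996,.091])
    w=(s.min(2)>110)&(s[...,0]-s[...,2]>8)&(abs(L)<66)&(S>-175)&(S<70)&(X[...,2]>50)&(X[...,2]<230)
    n,l,st,_=cv2.connectedComponentsWithStats(w.astype(np.uint8)); w=l==1+st[1:,4].argmax()
    q=X[w]; a=np.c_[S[w],q[:,2]]; m=np.median(a,0); ln=cv2.fitLine(a.astype(np.float32),cv2.DIST_HUBER,0,.01,.01).ravel(); 
    e=ln[:2]*np.sign(ln[1]); t=(a-ln[2:])@e; nn=abs((a-ln[2:])@np.array([-e[1],e[0]]))<3
    print('tilt',np.degrees(np.arctan2(e[1],-e[0])).round(1),'n',len(a),'low',(ln[2:]+e*t[nn].min()).round(1),'high',(ln[2:]+e*t[nn].max()).round(1))
E
python3 - <<'E'
from h import *
s=status.read_state(); print(s['eef_pos'].round(1),s['wrist_force'].round(1)); tilt(load('w6'))
c=snap('wrist','w7.png');tilt(c); tilt(snap('scene','s7.png'))
E
```

```text
[606.  -16.4  76.1] [-0.5 -1.5 -1.6]
tilt 179.9 n 14187 low [-159.3   67.5] high [ 3.9 67.7]
tilt 9.4 n 15864 low [ 4.3 67.2] high [-157.7   94.1]
tilt 9.1 n 1538 low [15.2 68.3] high [-155.    95.6]
```

The board is tilting as planned, 9° against 10°, with its foot at the stop. I'll continue to 40°.

carry_out --series '[[[0.0058,0,-0.0037],[0,0,0],0.087],[[0.0058,0,-0.0037],[0,0,0],0.087],[[0.006,0,-0.0031],[0,0,0],0.087],[[0.006,0,-0.0031],[0,0,0],0.087],[[0.0063,0,-0.0026],[0,0,0],0.087],[[0.0063,0,-0.0026],[0,0,0],0.087],[[0,0,0],[0,0,0],0.087]]'

```text
clock: 12.72
eef_pos: [606.7, -7.0, 115.9]
ee_rot: [[0.055, 0.996, 0.068], [0.639, -0.087, 0.764], [0.767, 0.001, -0.641]]
wrist_force: [0.2, -2.1, -1.8]
gripper_width: 50.1
```

carry_out --series '[[[0.0065,0,-0.002],[0,0,0],0.087],[[0.0065,0,-0.002],[0,0,0],0.087],[[0.0066,0,-0.0013],[0,0,0],0.087],[[0.0066,0,-0.0013],[0,0,0],0.087],[[0.0066,0,-0.0007],[0,0,0],0.087],[[0.0066,0,-0.0007],[0,0,0],0.087],[[0,0,0],[0,0,0],0.087]]'

```text
clock: 13.6
eef_pos: [608.2, 12.1, 151.1]
ee_rot: [[0.055, 0.996, 0.067], [0.639, -0.087, 0.764], [0.767, 0.001, -0.641]]
wrist_force: [-0.7, -1.7, -0.4]
gripper_width: 49.9
```

```bash
python3 - <<'E'
from h import *
from plan import *
s=status.read_state(); print(s['eef_pos'].round(1),s['wrist_force'].round(1))
c=snap('wrist','w8.png');tilt(c); tilt(snap('scene','s8.png')); print('S',(s['eef_pos'][:2]-[615,94])@U)
cv2.imwrite('pics/v8.png',c['frame'][:,:,::-1])
print(cage(40)); rows([(cage(f),f) for f in list(range(44,105,4))+[107]],(cage(40),40))
E
```

```text
[608.2  12.1 151.1] [-0.7 -1.7 -0.4]
tilt 36.3 n 5701 low [-12.6  80.8] high [-125.1  163.5]
tilt 39.2 n 732 low [ 2.6 67.2] high [-125.1  171.3]
S -82.16919799558647
[-95.89275756 136.21124904]
x 7.7 z 0.2 mm  turn -0.070 -> s -90.7 z 142.0 th 44
x 7.7 z 0.3 mm  turn -0.070 -> s -85.2 z 147.4 th 48
x 7.7 z 0.4 mm  turn -0.070 -> s -79.2 z 152.3 th 52
x 7.8 z 0.4 mm  turn -0.070 -> s -72.8 z 156.7 th 56
x 7.8 z 0.5 mm  turn -0.070 -> s -66.1 z 160.7 th 60
x 7.8 z 0.5 mm  turn -0.070 -> s -59.0 z 164.1 th 64
x 7.9 z 0.6 mm  turn -0.070 -> s -51.7 z 167.0 th 68
x 7.9 z 0.7 mm  turn -0.070 -> s -44.1 z 169.4 th 72
x 8.0 z 0.7 mm  turn -0.070 -> s -36.3 z 171.2 th 76
x 8.0 z 0.7 mm  turn -0.070 -> s -28.4 z 172.4 th 80
x 8.1 z 0.8 mm  turn -0.070 -> s -20.3 z 173.1 th 84
x 8.1 z 0.8 mm  turn -0.070 -> s -12.1 z 173.2 th 88
x 7.8 z 0.3 mm  turn -0.070 -> s -4.3 z 173.2 th 92
x 7.3 z -0.2 mm  turn -0.070 -> s 3.0 z 173.1 th 96
x 7.3 z -0.1 mm  turn -0.070 -> s 10.2 z 172.4 th 100
x 7.3 z -0.0 mm  turn -0.070 -> s 17.5 z 171.2 th 104
x 5.5 z -0.0 mm  turn -0.052 -> s 22.8 z 169.9 th 107
```

View pics/v8.png

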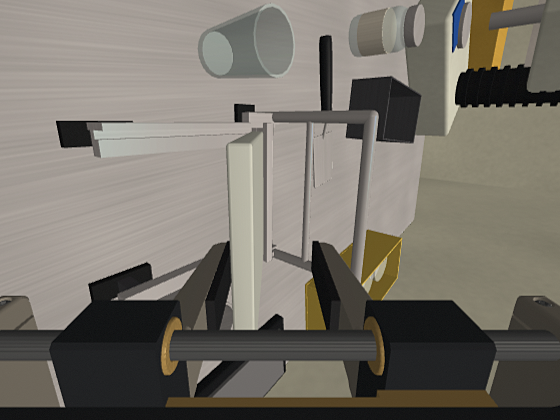

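The board lies nearly parallel to the lower finger at (215,300), about 39°, with its foot at the stop bar. I'll close to a loose 22 mm cage, then rotate with it.

carry_out --series '[[[-0.005,0,0],[0,0,0],-0.52],[[-0.005,0,0],[0,0,0],-0.52],[[-0.004,0,0],[0,0,0],-0.52],[[0,0,0],[0,0,0],-0.52]]'

```text
clock: 14.2
eef_pos: [607.2, 2.6, 139.5]
ee_rot: [[0.057, 0.996, 0.067], [0.638, -0.088, 0.765], [0.768, -0.001, -0.641]]
wrist_force: [0.2, -1.1, 0.1]
gripper_width: 22.4
```

carry_out --series '[[[0.0077,0,0.0002],[0,-0.07,0],-0.52],[[0.0077,0,0.0003],[0,-0.07,0],-0.52],[[0.0077,0,0.0004],[0,-0.07,0],-0.52],[[0.0078,0,0.0004],[0,-0.07,0],-0.52],[[0.0078,0,0.0005],[0,-0.07,0],-0.52],[[0,0,0],[0,0,0],-0.52]]'

```text
clock: 14.95
eef_pos: [610.2, 33.9, 165.7]
ee_rot: [[0.072, 0.996, 0.045], [0.862, -0.085, 0.499], [0.501, 0.002, -0.865]]
wrist_force: [-0.5, -1.6, 0.2]
gripper_width: 22.2
```

```bash
python3 - <<'E'
from h import *
s=status.read_state(); print(s['eef_pos'].round(1),s['joint_pos'].round(1),s['wrist_force'].round(1),s['gripper_width'], 'S',(s['eef_pos'][:2]-[615,94])@U)
tilt(snap('wrist','w9.png')); tilt(snap('scene','s9.png')); tilt(snap('side','d9.png'))
E
```

```text
[610.2  33.9 165.7] [ -24.4   17.8   89.7   28.4   84.1 -115.4] [-0.5 -1.6  0.2] 22.17787675785589 S -60.2887325088078
tilt 53.8 n 4455 low [11.  66.1] high [-84.9 197.1]
tilt 179.9 n 192 low [-151.    55.5] high [-11.3  55.8]
tilt 179.9 n 100 low [-151.4   55.5] high [-13.   55.7]
```

carry_out --series '[[[0.0078,0,0.0005],[0,-0.07,0],-0.52],[[0.0079,0,0.0006],[0,-0.07,0],-0.52],[[0.0079,0,0.0007],[0,-0.07,0],-0.52],[[0.008,0,0.0007],[0,-0.07,0],-0.52],[[0.008,0,0.0007],[0,-0.07,0],-0.52],[[0.004,0,0.0004],[0,-0.035,0],-0.52],[[0,0,0],[0,0,0],-0.52]]'

```text
clock: 15.98
eef_pos: [613.2, 74.3, 175.8]
ee_rot: [[0.086, 0.996, 0.011], [0.986, -0.087, 0.14], [0.14, -0.001, -0.99]]
wrist_force: [0.3, -0.1, -0.6]
gripper_width: 21.9
```

```bash
python3 - <<'E'
from h import *
s=status.read_state(); print(s['eef_pos'].round(1),s['joint_pos'].round(1),s['wrist_force'].round(1),s['gripper_width'], 'S',(s['eef_pos'][:2]-[615,94])@U)
a=snap('wrist','w10.png'); tilt(a); b=snap('scene','s10.png')
cv2.imwrite('pics/v10.png',np.hstack([cv2.resize(a['frame'],(400,300)),cv2.resize(b['frame'][110:320,180:460],(400,300))])[:,:,::-1])
E
```

```text
[613.2  74.3 175.8] [ -8.9  15.   86.9   8.2  78.8 -95.5] [ 0.3 -0.1 -0.6] 21.851933569991964 S -19.77247407681631
tilt 170.7 n 4074 low [-36.6 211.1] high [-22.9 213.4]
```

View pics/v10.png

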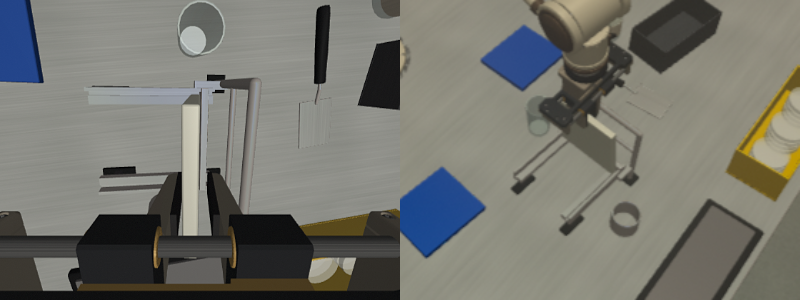

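The board stands near-vertical in the cage with its top edge at z≈212. That matches a foot on the runners. I'll carry it slowly past upright.

carry_out --series '[[[0.004,0,0.0004],[0,-0.035,0],-0.52],[[0.004,0,0.0004],[0,-0.035,0],-0.52],[[0.004,0,0.0004],[0,-0.035,0],-0.52],[[0.0039,0,0.0002],[0,-0.035,0],-0.52],[[0.0039,0,0.0001],[0,-0.035,0],-0.52],[[0.0036,0,0],[0,-0.035,0],-0.52],[[0.0036,0,0],[0,-0.035,0],-0.52],[[0,0,0],[0,0,0],-0.52]]'

```text
clock: 17.08
eef_pos: [615.8, 102.0, 175.7]
ee_rot: [[0.086, 0.996, -0.009], [0.991, -0.086, -0.105], [-0.105, -0.0, -0.994]]
wrist_force: [1.1, -0.5, -0.1]
gripper_width: 21.9
```

carry_out --series '[[[0.0036,0,0],[0,-0.035,0],-0.52],[[0.0036,0,0],[0,-0.035,0],-0.52],[[0.0036,0,0],[0,-0.035,0],-0.52],[[0.0036,0,0],[0,-0.035,0],-0.52],[[0.0018,0,0],[0,-0.017,0],-0.52],[[0,0,0],[0,0,0],-0.52],[[0,0,0],[0,0,0],-0.52]]'

```text
clock: 17.95
eef_pos: [617.3, 116.7, 173.3]
ee_rot: [[0.085, 0.996, -0.023], [0.962, -0.088, -0.258], [-0.259, -0.0, -0.966]]
wrist_force: [-0.6, -0.2, -0.4]
gripper_width: 21.9
```

```bash
python3 - <<'E'
from h import *
s=status.read_state(); print(s['eef_pos'].round(1),s['joint_pos'].round(1),s['wrist_force'].round(1),s['gripper_width'], 'S',(s['eef_pos'][:2]-[615,94])@U, s['ee_rot'][:,2].round(3))
a=snap('wrist','w11.png'); b=snap('scene','s11.png')
cv2.imwrite('pics/v11.png',np.hstack([cv2.resize(a['frame'],(400,300)),cv2.resize(b['frame'][150:290,240:420],(400,300))])[:,:,::-1])
E
```

```text
[617.3 116.7 173.3] [  7.7  22.5  78.8 -14.8  82.3 -74.8] [-0.6 -0.2 -0.4] 21.94652558571706 S 22.80831013344565 [-0.023 -0.258 -0.966]
```

View pics/v11.png

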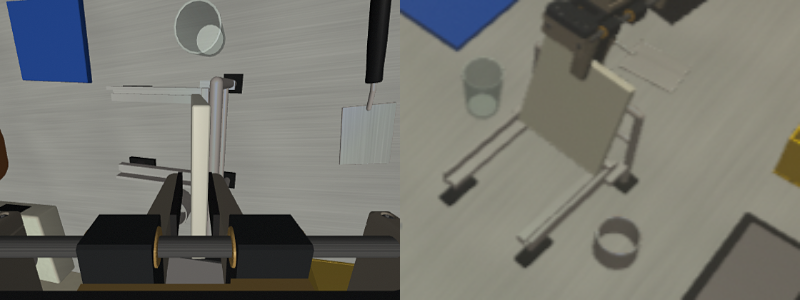

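```bash
cat >> h.py <<'E'
def stand(c,yr=(130,300),xr=(230,420)):
    X=cloud(c); s=c['frame'].astype(int); o=np.array([615,94.]); S=(X[...,:2]-o)@U; L=(X[...,:2]-o)@np.array([-.996,.091])
    w=(s.min(2)>90)&(s[...,0]-s[...,2]>8)&(abs(L)<68)&(S>-70)&(S<60)&(X[...,2]>60)&(X[...,2]<225)
    n,l,st,_=cv2.connectedComponentsWithStats(w.astype(np.uint8)); w=l==1+st[1:,4].argmax(); w=cv2.erode(w.astype(np.uint8),np.ones((3,3)))>0
    a=np.c_[L[w],X[w][:,2],np.ones(w.sum())]; b=S[w]; k=np.ones(len(b),bool)
    for _ in range(8): k0=k; p=np.linalg.lstsq(a[k],b[k],rcond=None)[0]; rr=b-a@p; k=abs(rr)<4
    print('n',k.sum(),'lean',np.degrees(np.arctan(p[1])).round(1),'yaw slope',p[0].round(3),'S at z=55: %.1f  z=165: %.1f'%(p[1]*55+p[2],p[1]*165+p[2]),'z range',X[w][:,2].min().round(),X[w][:,2].max().round())
E
python3 - <<'E'
from h import *
stand(load('s11')); stand(snap('side','d11.png'))
E
```

```text
n 1380 lean 16.2 yaw slope 0.007 S at z=55: -16.8  z=165: 15.2 z range 63.0 216.0
n 1167 lean 15.9 yaw slope 0.016 S at z=55: -14.6  z=165: 16.8 z range 61.0 215.0
```

Both cameras give a lean of 16°, with the foot at the stop. The board is at or within a degree of the rail, so I'll open gently and withdraw upward along the tool axis.

carry_out --series '[[[0,0,0],[0,0,0],-0.45],[[0,0,0],[0,0,0],-0.35],[[0,0,0],[0,0,0],-0.25],[[0,0,0],[0,0,0],-0.1],[[0,0,0],[0,0,0],-0.1],[[0,0,0],[0,0,0],-0.1]]'

```text
clock: 18.85
eef_pos: [617.3, 116.9, 173.2]
ee_rot: [[0.085, 0.996, -0.023], [0.962, -0.088, -0.258], [-0.259, 0.0, -0.966]]
wrist_force: [-0.8, -0.3, 0.8]
gripper_width: 41.2
```

```bash
python3 - <<'E'
from h import *
s=status.read_state(); print(s['wrist_force'].round(1),s['gripper_width'])
stand(snap('scene','s12.png')); stand(snap('side','d12.png'))
E
```

```text
[-0.8 -0.3  0.8] 41.23336165034249
n 1360 lean 17.6 yaw slope 0.01 S at z=55: -17.3  z=165: 17.6 z range 63.0 215.0
n 1181 lean 17.2 yaw slope 0.01 S at z=55: -15.0  z=165: 19.2 z range 62.0 216.0
```

The lean is now 17.4°, resting on the rail as specified. Withdrawing the gripper.

carry_out --series '[[[0,0,-0.01],[0,0,0],-0.1],[[0,0,-0.015],[0,0,0],-0.1],[[0,0,-0.02],[0,0,0],-0.1],[[0,0,-0.03],[0,0,0],-0.1],[[0,0,-0.03],[0,0,0],-0.1],[[0,0,-0.03],[0,0,0],-0.1],[[0,0,0],[0,0,0],-0.1],[[0,0,0],[0,0,0],-0.1]]'

```text
clock: 19.95
eef_pos: [620.1, 151.7, 302.9]
ee_rot: [[0.084, 0.996, -0.024], [0.962, -0.088, -0.258], [-0.259, -0.001, -0.966]]
wrist_force: [0.2, -0.5, -0.4]
gripper_width: 41.0
```

```bash
python3 - <<'E'
from h import *
s=status.read_state(); print(s['clock'],s['eef_pos'].round(1),s['wrist_force'].round(1))
b=snap('scene','s13.png'); d=snap('side','d13.png'); stand(b); stand(d)
cv2.imwrite('pics/v13.png',np.hstack([cv2.resize(b['frame'],(400,300)),cv2.resize(d['frame'],(400,300))])[:,:,::-1])
E
```

```text
19.95 [620.1 151.7 302.9] [ 0.2 -0.5 -0.4]
n 1533 lean 17.6 yaw slope 0.009 S at z=55: -17.1  z=165: 17.8 z range 64.0 216.0
n 1251 lean 17.5 yaw slope 0.006 S at z=55: -15.1  z=165: 19.6 z range 62.0 213.0
```

View pics/v13.png

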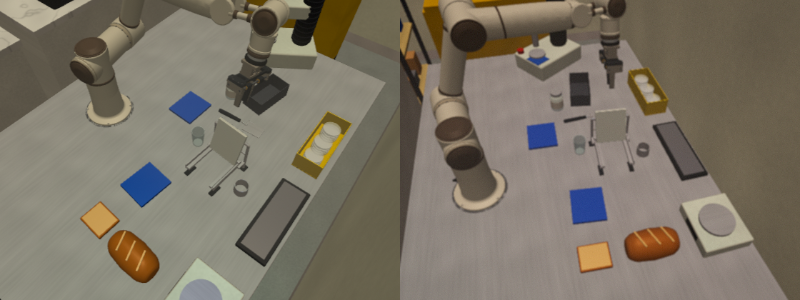

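The board leans at rest at 17.5°, unchanged after the withdrawal. The gripper is clear and every bystander looks to be in its place, so I'm handing in.

```bash
python3 -c "
from plant import r; print(r.sign_off())"
```

```text
the job is handed in; nothing more can be done
None
```

The board now stands on its edge at the stop and leans back at rest against the rail, and the job was handed in at about 20 s. I pushed it flat about 50 mm along the runners until it met the stop. I then lifted the free edge on the lower finger to about 40° and closed the fingers to a loose cage. With that I carried it past upright, let it settle on the rail and withdrew upward.

**Last checks:**
- **Lean:** the scene and side cameras both gave about 17.5°, unchanged after the gripper left. The top edge is at z≈215 mm, as expected with the foot on the runners at the stop.
- **Forces:** the highest reading was about 8 N, at the stop.
- **Bystanders:** they look unmoved in both views; I checked this by eye only.

**What disagreed:**
- **Finger ends:** all three cameras showed the real finger ends about 22 mm short of the reported TCP. My first two tries at pushing therefore did not reach the board, and I worked from the camera positions after that.
- **Tilt fits:** some fits were unusable while the board was edge-on to a camera or hidden by the arm. At those steps I relied on the pictures and the force readings.
- **Foot contact:** I did not watch the foot continuously during the tip. I inferred that it stayed down from the top-edge heights and the low forces.

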